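Clear the vice and clamp the next pivot pin

TASK

A pair of black-handled pliers has been left lying across the little blue vice: first lay it in the red crate, all of it inside and not dropped from high up. Then take the brass pin out of the pocket tray, stand it upright on the vice bed between the jaws, let go of it, and push the sliding jaw (a red knob sits behind it) until it presses the pin firmly against the fixed jaw (about 10 to 20 N on the pin, kept up for a moment, about half a second, never more than 40 N). Leave the jaw closed on the pin, and leave the two steel pins and everything else on the bench where they are.

Things in the scene. Friction and masses are not known exactly. Their poses are not given: they have to be found in the camera images.
- vice: Blue quick-slide vice, bolted down. Origin: on the bench under it; its x axis points from the sliding jaw to the fixed jaw, z up. Bed (flat top) 40 mm high, from x = -130 to +100 mm, 100 mm wide. Fixed steel jaw on the bed: 86 mm wide, from x = 35 to 65 mm, top 62 mm above the bench (22 mm above the bed).
- fixed_face (a point): Centre of the fixed jaw's face, 51 mm above the bench; the face looks along the vice's -x.
- jaw: Sliding steel jaw, 80 mm wide, 30 mm thick, top 62 mm above the bench. Origin: foot of its face, at the middle of the width, on the bed; the jaw lies on the -x side of it. Slides along the vice's x towards the fixed jaw; it starts 38 to 60 mm away from it, takes about 3 N to slide and stays where it is left.
- jaw_face (a point): Centre of the sliding jaw's face, 51 mm above the bench; axes as the vice's.
- jaw_knob (a point): Centre of the outer (-x) face of the sliding jaw's red push knob: 21 mm diameter disc, 12 mm thick, upright, 51 mm above the bench, on a 12 mm rod, 72 mm behind the jaw's face. The place to push, along the vice's x.
- pliers: Pliers with black handles, lying flat across both jaws, 170 x 58 x 12 mm, about 0.22 kg. Origin: underside, x axis towards the nose.
- pliers_head (a point): Middle of the pliers' steel head, a flat 50 mm long, 26 mm wide and 12 mm thick, 15 mm from the origin towards the nose: the place to grip it (close across its y).
- pliers_nose (a point): Tip of the pliers' nose, at half its thickness.
- pliers_tail (a point): Point midway between the ends of the pliers' handles, at half their thickness.
- crate: Open red crate, fixed, 300 (its x) x 200 (its y) x 60 mm outside, walls and floor 5 mm. Origin: centre of its underside.
- tray: Grey pocket tray, fixed, 210 (its x) x 70 (its y) x 22 mm, with four round pockets in a row along its x at -75, -25, 25 and 75 mm, 20 mm wide and 14 mm deep. Origin: centre of its underside.
- brass_pin: Brass pivot pin, a cylinder 16 mm in diameter and 50 mm long, about 85 g, standing in one of the pockets and showing 36 mm of its length. Origin: centre of its foot; z along it.
- steel_pin_a: Steel pin of the same size in another pocket; leave it.
- steel_pin_b: Steel pin of the same size in another pocket; leave it.
- spare_pliers: Bystander: blue-handled pliers lying on the bench; leave it.
- hammer: Bystander: hammer lying on the bench; leave it.
- screwdriver: Bystander: screwdriver lying on the bench; leave it.
- oil_bottle: Bystander: bottle with a yellow label and a red cap, 56 mm wide, 150 mm high; leave it.
- rivet_cup: Bystander: steel cup, 80 mm wide, 60 mm high; leave it.
Mind the look-alikes: they are no part of the job. What is shaped like the pliers but purple or turquoise is not meant.

How it is judged (in metres and radians):
On the way, in this order (a step that is already met when the one before it is completed fails the run):
1. the pliers lie wholly inside the red crate, let go (x of pliers_nose in the frame of crate between -0.147 and 0.147 m and y of pliers_nose in the frame of crate between -0.097 and 0.097 m and z of pliers_nose in the frame of crate between 0 and 0.05 m and x of pliers_tail in the frame of crate between -0.147 and 0.147 m and y of pliers_tail in the frame of crate between -0.097 and 0.097 m and z of pliers_tail in the frame of crate between 0 and 0.05 m and linear speed of pliers below 0.03 m/s and contact force between the fingers and pliers below 0.05 N), for 0.2 s.
2. the brass pin stands upright on the vice bed between the jaws, let go (z of brass_pin in the frame of vice between 0.037 and 0.043 m and y of brass_pin in the frame of vice between -0.035 and 0.035 m and x of brass_pin in the frame of jaw_face above 0.006 m and x of brass_pin in the frame of fixed_face below -0.006 m and angle between brass_pin's own z axis and vertical below 0.1 rad and contact force between the fingers and brass_pin below 0.05 N and linear speed of brass_pin below 0.02 m/s), for 0.2 s.
3. the sliding jaw presses the pin with more than 6 N for 0.3 s (contact force between jaw and brass_pin above 6 N), for 0.3 s.
At the end, for the whole second after the job is handed in: Pliers at rest wholly inside the crate. Brass pin at rest, upright (0.1 rad) on the vice bed, within 35 mm of its middle line, between jaws no more than 18.5 mm apart. Steel pins within 15 mm, bystanders within 30 mm of where they started (x of pliers_nose in the frame of crate between -0.147 and 0.147 m and y of pliers_nose in the frame of crate between -0.097 and 0.097 m and z of pliers_nose in the frame of crate between 0 and 0.05 m and x of pliers_tail in the frame of crate between -0.147 and 0.147 m and y of pliers_tail in the frame of crate between -0.097 and 0.097 m and z of pliers_tail in the frame of crate between 0 and 0.05 m and linear speed of pliers below 0.03 m/s and z of brass_pin in the frame of vice between 0.037 and 0.043 m and y of brass_pin in the frame of vice between -0.035 and 0.035 m and x of brass_pin in the frame of jaw_face above 0.006 m and x of brass_pin in the frame of fixed_face below -0.006 m and angle between brass_pin's own z axis and vertical below 0.1 rad and x of jaw_face in the frame of fixed_face above -0.0185 m and linear speed of brass_pin below 0.02 m/s and linear speed of jaw below 0.01 m/s and distance of each of steel_pin_a, steel_pin_b from where it was at the start of the episode below 0.015 m and distance of each of spare_pliers, hammer, screwdriver, oil_bottle, rivet_cup from where it was at the start of the episode below 0.03 m); the robot touches nothing.
It fails at once if the pin squeezed by the sliding jaw with more than 40 N (contact force between jaw and brass_pin above 40 N).
It fails at once if the pliers let go with their underside more than 13 cm above the bench (height (world z) of pliers above 0.13 m and contact force between the fingers and pliers below 0.05 N).
It fails at once if a steel pin moved by more than 15 mm or a bystander by more than 30 mm (distance of any of steel_pin_a, steel_pin_b from where it was at the start of the episode above 0.015 m or distance of any of spare_pliers, hammer, screwdriver, oil_bottle, rivet_cup from where it was at the start of the episode above 0.03 m).
It also fails if it takes over 72 s, if anything falls off the work surface, if the arm or the gripper's body presses on something with over 40 N, if the wrist force passes 120 N, or if a joint passes its speed limit or range.

ROBOT

A 6-joint arm with a two-finger parallel gripper is mounted at the origin on the work surface. World frame = base frame: x ahead of the robot, y to its left, z up, the work surface at z = 0. Lengths are in m, angles in degrees, forces in N, time in s.
With the tool pointing down it reaches from about 0.4 to 0.825 m from the base axis. Payload 7 kg.
Tool frame: the origin (TCP) lies midway between the tips of the shut fingers; the grasp point (between the pads) lies 19 mm behind it; z points along the fingers, y is the line along which they close (so a half turn about z gives the same grasp; the last joint's range is limited). The gripper opens to 88 mm and grips with 3 to 60 N. Pads are 19 mm wide; open, the fingers measure 130 mm over their backs; the gripper's body (78 mm by 193 mm) begins 47 mm behind the grasp point.
Start: joints at [-57.806, 20.546, 0.682, 0, -70.136, -16.507], TCP at [0.182, -0.65, 0.227] pointing down, gripper open.
Joint ranges: [-176.03, 176.03], [-82.01, 121.73], [-58.28, 71.71], [-173.87, 95.51], [-174.79, -0.11], [-173.66, 173.66]. Speed limits (degrees/s): [136.94, 136.94, 172.46, 180, 180, 180].

INTERFACE

Orientations are given as [roll, pitch, yaw] about the fixed x, y, z axes, in that order (R = Rz(yaw) Ry(pitch) Rx(roll)).
In Python, from plant import get_state, optics, order gives the robot as it stands. The module is installed in compiled form; this text tells all that it offers.
- The arm moves only by the tool send_rows, never from a script. Its argument "moves" is a list of rows, each an object with "slide": the shift along the tool's x, y, z as a fraction of full scale, a list of three; "turn": the turn about the tool's z as a fraction of full scale; "gripper": the opening, from 0 (shut) to 1 (fully open). A call has exactly 5 rows; each row is the pose to reach, as a shift and turn from the pose commanded when the call began, along the tool's axes at that moment; what a row does not reach only later rows make up. Full scale, the value 1, is 150 mm for a shift and 90 degrees for a turn. A row lasts 1/12 s, in which the tool goes at most 41.7 mm and 7.16 degrees, less where a joint would pass 70% of its speed; a pose out of reach is approached as far as the arm can. A call with a number of a shift or a turn outside -1 to 1 is refused whole. A call with a gripper value outside its range is refused whole. The fingers move at their own pace and stop on an object; "newtons" is the grip in N (left out, the last holds). Time passes only in rows, so rows that repeat a pose let the fingers close, or fill a call up. It gives the time, the measured TCP pose, the force, the opening and the grip force at its end, in the units of the state.
- get_state(): the state, without advancing time (a new reading comes with each control period).
- optics.capture(name): name is "scene" or "top"; returns a dict with "img" (384x512x3 uint8, red, green, blue), "intrinsics" (3x3 intrinsics, pixels), "origin" and "attitude" of the camera in the world. Camera axes: x right, y down, z forward; pixel columns grow to the right and rows downward; lengths in m; the calibration is good to about 2 mm. A picture is of the moment at which its call begins. There is no depth.
- order.close_job(): hands the job in; it is judged then, once.
Trained networks look in the newest picture that a camera, given by its name, has taken for a name from the list of things; names that differ only in an ending like _2 or _b are one class to them, and where a whole thing is asked for, a point or a joint stands for the part that bears it (a point fixed in the world has none). Each returns a list of dicts, best first, with "p" (0 to 1); they miss things now and then, are a little off and sometimes report something else, mostly with a low value. They report only what shows in the picture. A call takes as long as a camera call. They do not tell look-alikes from the thing itself.
- optics.look_for(camera, name): "location" ([x, y, z] in m, in world coordinates, good to about 4 mm: the middle of the surface that is visible of it).
The state is a dict: "time_s": time; "joints": joint angles; "qd": joint speeds; "joint_torque": joint torques, N m; "tcp_pos": TCP position; "eef_rot": TCP orientation; "contact_force": force on the tool from outside, world axes, zero at the start; "moment": the same for the moment, N m; "gripper_width": finger opening in m; "gripper_force": force on a finger pad.
Only numpy, scipy, OpenCV 4.12 (cv2) and the standard library are available. Lean on these libraries where they do the work, as an engineer would, in place of code of your own. Each camera call takes 0.05 s, during which the arm holds its last target. There are 200 camera calls.

## Working session

There is one attempt and no reset: what is moved stays moved. The work goes in short steps, Python scripts to look and compute and a tool call to move; the robot and the scene stay as the last step left them, time stands still between calls to the robot, and variables do not carry over. Pictures are saved under pics/ and viewed, at most 14 in all, crops included, and the job is handed in when it is done.

Besides the shell and the picture viewer there is one more tool, called as name(argument=value, ...) on one line, values as JSON. send_rows: Moves the arm, as the interface text tells. Shift numbers are shares of 150 mm and turn numbers shares of 90 degrees, none past 1 either way. Its arguments: {"type":"object","properties":{"moves":{"type":"array"},"newtons":{"type":"number"}},"required":["moves"]}

```bash
mkdir -p pics
cat > h.py <<'E'
import numpy as np, cv2
from plant import get_state, optics, order
def cap(n,f=None):
    c=optics.capture(n)
    if f: cv2.imwrite('pics/'+f,c['img'][:,:,::-1])
    return c
def Rm(c):
    from scipy.spatial.transform import Rotation as R
    a=np.array(c['attitude'],float)
    return a if a.shape==(3,3) else R.from_euler('xyz',a,degrees=True).as_matrix()
def plane(c,u,v,z):
    d=Rm(c)@np.linalg.inv(c['intrinsics'])@np.array([u,v,1.]);o=np.array(c['origin'])
    return o+d*(z-o[2])/d[2]
def proj(c,p):
    q=np.array(c['intrinsics'])@Rm(c).T@(np.array(p)-c['origin']);return q[:2]/q[2]
def tri(c1,p1,c2,p2):
    A=[];b=[]
    for c,p in((c1,p1),(c2,p2)):
        d=Rm(c)@np.linalg.inv(c['intrinsics'])@np.array([p[0],p[1],1.]);d/=np.linalg.norm(d)
        P=np.eye(3)-np.outer(d,d);A.append(P);b.append(P@np.array(c['origin']))
    return np.linalg.lstsq(np.vstack(A),np.hstack(b),rcond=None)[0]
E
python3 - <<'E'
from h import *
np.set_printoptions(precision=4,suppress=True)
C={n:cap(n,n+'0.png') for n in('scene','top')}
for n,c in C.items(): print(n,c['origin'],c['attitude'],c['intrinsics'])
for t in ['vice','fixed_face','jaw','jaw_face','jaw_knob','pliers','pliers_head','pliers_nose','pliers_tail','crate','tray','brass_pin','steel_pin_a','oil_bottle','rivet_cup']:
    for n in C:
        for d in optics.look_for(n,t)[:4]: print(t,n,round(d['p'],2),np.round(d['location'],3),proj(C[n],d['location']).round())
print(get_state())
E
```

```text
scene [ 1.1528 -0.6857  1.1748] [-140.3443   -1.0815   44.156 ] [[461.7077   0.     249.3421]
 [  0.     461.7077 185.549 ]
 [  0.       0.       1.    ]]
top [ 0.42   -0.0211  1.6355] [-176.1621    1.0592  -90.2084] [[412.7324   0.     255.1808]
 [  0.     412.7324 194.6963]
 [  0.       0.       1.    ]]
vice scene 0.97 [ 0.626 -0.013  0.042] [272. 208.]
vice scene 0.5 [0.545 0.345 0.008] [322. 144.]
vice top 0.71 [0.611 0.016 0.072] [253. 172.]
fixed_face scene 0.82 [ 0.624 -0.014  0.037] [271. 209.]
fixed_face top 0.86 [0.602 0.008 0.039] [255. 175.]
jaw scene 0.64 [ 0.592 -0.011  0.069] [265. 196.]
jaw top 0.66 [ 0.584 -0.003  0.06 ] [258. 180.]
jaw_face scene 0.62 [ 0.584 -0.012  0.059] [262. 197.]
jaw_face scene 0.5 [ 0.522 -0.326  0.023] [172. 254.]
jaw_face scene 0.36 [0.542 0.35  0.011] [323. 143.]
jaw_face top 0.73 [ 0.581 -0.004  0.065] [258. 180.]
jaw_knob scene 0.71 [ 0.585 -0.007  0.062] [264. 196.]
jaw_knob top 0.51 [ 0.585 -0.004  0.062] [258. 179.]
pliers scene 0.89 [0.612 0.009 0.074] [274. 195.]
pliers scene 0.85 [ 0.348 -0.133  0.013] [184. 186.]
pliers scene 0.5
[... 1823 characters left out ...]
0.607 0.508 0.096] [122. 173.]
rivet_cup scene 0.66 [ 0.795 -0.006  0.032] [316. 242.]
rivet_cup top 0.77 [ 0.805 -0.014  0.013] [261. 126.]
rivet_cup top 0.5 [ 0.582 -0.003  0.059] [258. 180.]
{'time_s': 1.6, 'joints': array([-57.8037,  20.545 ,   0.6816,  -0.0002, -70.1351, -16.5076]), 'qd': array([-0.0555,  0.0266, -0.0123,  0.0316,  0.0126,  0.0065]), 'joint_torque': array([ -0.0004, -58.2379,  29.3291,   7.0023,   0.0124,  -0.    ]), 'tcp_pos': array([ 0.1825, -0.6498,  0.2266]), 'eef_rot': array([-179.9986,    0.0006, -164.3114]), 'contact_force': array([-0.4127,  0.1268,  0.7964]), 'moment': array([ 0.0274, -0.031 , -0.0705]), 'gripper_force': 0.0, 'gripper_width': 0.0877829511172824}
```

View pics/scene0.png

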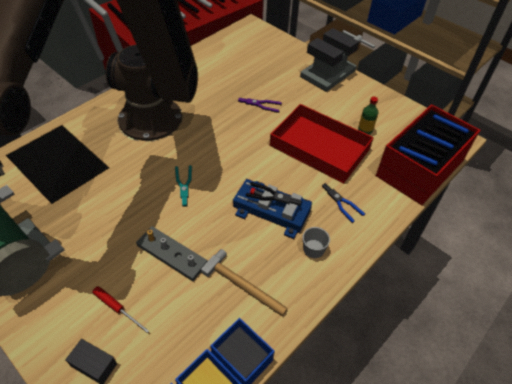

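View pics/top0.png

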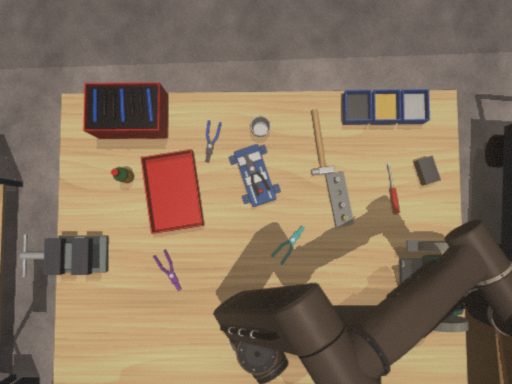

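The scene picture shows the vice with black pliers at about (272,203), the tray at (172,253) with the brass pin at its left end near (151,233), and the crate at (322,143). In the top view they are at (255,175), (340,198) and (172,192). Next I'll enlarge these parts.

Run:
```python
from h import *
t=cv2.imread('pics/top0.png');s=cv2.imread('pics/scene0.png')
def cr(i,u,v,w,h,k): return cv2.resize(i[v:v+h,u:u+w],None,fx=k,fy=k,interpolation=cv2.INTER_CUBIC)
# top vice: 66x50 x6 ; scene vice 
a=cr(t,222,138,66,72,6);b=cr(s,225,165,100,75,4);
m=np.zeros((600,800,3),np.uint8);m[:432,:396]=a;m[:300,400:800]=b
m[300:600,400:640]=cr(t,315,160,40,75,4)[:300,:160].repeat(1,0) if False else cv2.resize(t[160:235,310:370],(240,300),interpolation=cv2.INTER_CUBIC)
m[432:600,0:400]=cv2.resize(s[222:285,130:280],(400,168),interpolation=cv2.INTER_CUBIC)
m=np.clip(m.astype(float)*1.5,0,255).astype(np.uint8)
cv2.imwrite('pics/m1.png',m)
```

```text
(no output)
```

View pics/m1.png

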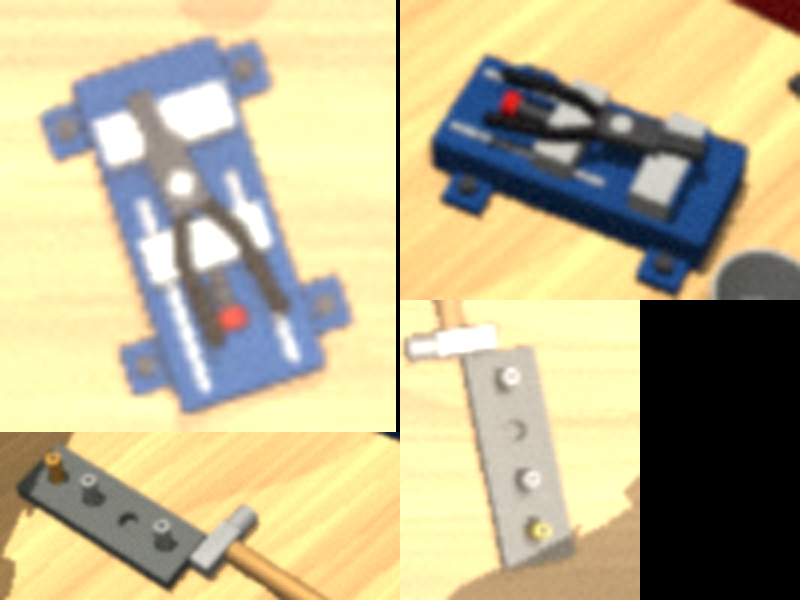

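Enlarged: top view pliers pivot at (181,183), nose at (138,97), red knob (232,318); scene view pivot (621,124), nose (700,150), knob (512,103). The brass pin is in the end pocket away from the hammer, with a steel pin next to it. Now I'll triangulate.

Run:
```python
from h import *
np.set_printoptions(precision=4,suppress=True)
T=cap('top');S=cap('scene')
a=lambda x,y:(222+(x+.5)/6-.5,138+(y+.5)/6-.5)
b=lambda x,y:(225+(x-400+.5)/4-.5,165+(y+.5)/4-.5)
c=lambda x,y:(310+(x-400+.5)/4-.5,160+(y-300+.5)/4-.5)
d=lambda x,y:(130+(x+.5)/2.667-.5,222+(y-432+.5)/2.667-.5)
for n,p,q in [('pivot',a(181,183),b(621,124)),('nose',a(138,97),b(702,148)),('handL',a(215,340),b(490,118)),('handR',a(282,312),b(508,74)),('knob',a(232,318),b(512,103)),
 ('fixjaw face L?',a(108,165),b(690,118)),('brass',c(542,530),d(54,458)),('steel1',c(531,480),d(89,481)),('steel2',c(511,377),d(163,527))]:
    P=tri(T,p,S,q); print(n,P,'res',proj(T,P)-p,proj(S,P)-q)
print('bed corners z=.04'); 
B=[plane(T,*a(*p),.04) for p in[(75,85),(215,40),(325,365),(185,410)]]; print(np.array(B)); print(np.mean(B,0))
for i in range(4): print(np.linalg.norm(B[i]-B[i-1]))
print('fixed jaw top'); J=[plane(T,*a(*p),.062) for p in[(93,122),(225,82),(238,125),(108,167)]];print(np.array(J),np.mean(J,0))
print('slide jaw top'); J=[plane(T,*a(*p),.062) for p in[(138,240),(257,200),(270,243),(150,285)]];print(np.array(J),np.mean(J,0))
print('tray top',[plane(T,*c(*p),.022) for p in[(466,350),(533,347),(575,550),(505,567)]])
# crate: red mask
im=T['img'].astype(int);m=((im[...,0]>100)&(im[...,1]<60)&(im[...,2]<60)).astype(np.uint8)
for k in cv2.findContours(m,0,2)[0]:
    if cv2.contourArea(k)>2000:
        bx=cv2.boxPoints(cv2.minAreaRect(k));print('crate',bx);W=np.array([plane(T,*p,.06) for p in bx]);print(W,W.mean(0),[np.linalg.norm(W[i]-W[i-1]) for i in range(4)])
```

```text
pivot [0.6263 0.02   0.0754] res [0.0261 0.0263] [ 0.0462 -0.0031]
nose [0.6827 0.0479 0.0716] res [-0.121  -0.1278] [-0.2223  0.0163]
handL [ 0.5249 -0.0063  0.017 ] res [1.5166 1.3929] [ 2.5162 -0.1639]
handR [ 0.5472 -0.0365  0.1149] res [-1.7581 -1.7116] [-3.0258  0.1071]
knob [ 0.542  -0.0117  0.0548] res [-0.0201 -0.0192] [-0.0341  0.0018]
fixjaw face L? [0.6457 0.0718 0.0534] res [-1.0807 -1.1477] [-1.9566  0.1246]
brass [ 0.4391 -0.3337  0.0573] res [-0.1091 -0.0811] [-0.1792  0.0027]
steel1 [ 0.4869 -0.3248  0.054 ] res [-0.1211 -0.0922] [-0.2034  0.0046]
steel2 [ 0.586  -0.307   0.0547] res [-0.1922 -0.1548] [-0.3398  0.012 ]
bed corners z=.04
[[ 0.6957  0.0899  0.04  ]
 [ 0.7246 -0.0014  0.04  ]
 [ 0.5123 -0.0715  0.04  ]
 [ 0.4837  0.0189  0.04  ]]
[0.6041 0.009  0.04  ]
0.22354012265069098
0.09574597525713384
0.22356571606670886
0.09482623280915975
fixed jaw top
[[ 0.6679  0.0768  0.062 ]
 [ 0.6932 -0.008   0.062 ]
 [ 0.6653 -0.0162  0.062 ]
 [ 0.6387  0.0672  0.062 ]] [0.6663 0.0299 0.062 ]
slide jaw top
[[ 0.5916  0.048   0.062 ]
 [ 0.6169 -0.0281  0.062 ]
 [ 0.5892 -0.0363  0.062 ]
 [ 0.5627  0.0404  0.062 ]] [0.5901 0.006  0.062 ]
tray top [array([ 0.6157, -0.2701,  0.022 ]), array([ 0.6183, -0.3356,  0.022 ]), array([ 0.4197, -0.3727,  0.022 ]), array([ 0.4035, -0.3047,  0.022 ])]
```

```bash
cat >> h.py <<'E'
def to(pos,yaw=None):
    """shift in tool axes /150mm and turn/90 from now to the target TCP (tool down)"""
    from scipy.spatial.transform import Rotation as R
    s=get_state();M=R.from_euler('xyz',s['eef_rot'],degrees=True).as_matrix()
    sh=M.T@(np.array(pos)-s['tcp_pos'])/.15
    tn=0 if yaw is None else -((yaw-s['eef_rot'][2]+90)%180-90)/90
    print('t',round(s['time_s'],2),'tcp',s['tcp_pos'].round(4),'yaw',round(s['eef_rot'][2],2),'F',s['contact_force'].round(1),'w',round(s['gripper_width'],4),'gf',round(s['gripper_force'],1),'-> slide',sh.round(3),'turn',round(tn,3))
E
python3 - <<'E'
from h import *
np.set_printoptions(precision=4,suppress=True)
T=cap('top');S=cap('scene')
a=lambda x,y:(222+(x+.5)/6-.5,138+(y+.5)/6-.5)
P=[plane(T,*a(*p),.07) for p in[(138,97),(181,183),(215,340),(282,312)]];tail=(P[2]+P[3])/2
print(np.array(P),tail,np.linalg.norm(P[0]-tail),np.linalg.norm(P[0]-P[1]))
d=P[0]-tail;print('yaw',np.degrees(np.arctan2(d[1],d[0])))
W=np.array([plane(T,*p,.06) for p in[(141.5,157),(193,150),(204,223.5),(152.5,233)]]);print('crate',W,W.mean(0),[np.linalg.norm(W[i]-W[i-1]) for i in range(4)])
to([.629,.021,.14],26.3)
E
```

```text
[[ 0.6825  0.0475  0.07  ]
 [ 0.6271  0.0202  0.07  ]
 [ 0.5268 -0.001   0.07  ]
 [ 0.5444 -0.0436  0.07  ]] [ 0.5356 -0.0223  0.07  ] 0.16264307948669463 0.0617709693677278
yaw 25.413326494829324
crate [[0.6742 0.4472 0.06  ]
 [0.7001 0.2474 0.06  ]
 [0.4166 0.2035 0.06  ]
 [0.3811 0.4006 0.06  ]] [0.543  0.3247 0.06  ] [np.float64(0.2967869130745496), np.float64(0.2014006362107689), np.float64(0.28696265885512867), np.float64(0.2002331667250315)]
t 1.8 tcp [ 0.1825 -0.6499  0.2266] yaw -164.31 F [0.2 0.7 0. ] w 0.0874 gf 0.0 -> slide [-4.075  3.501  0.577] turn -0.118
```

send_rows(moves=[{"slide":[-0.25,0.21,0.03],"turn":0,"gripper":1},{"slide":[-0.45,0.39,0.06],"turn":0,"gripper":1},{"slide":[-0.65,0.56,0.09],"turn":0,"gripper":1},{"slide":[-0.82,0.7,0.11],"turn":0,"gripper":1},{"slide":[-1,0.86,0.11],"turn":0,"gripper":1}])

```text
time_s: 2.22
tcp_pos: [0.2926, -0.4832, 0.2094]
eef_rot: [180.0, -0.0, -164.3]
contact_force: [0.6, 0.1, -0.0]
gripper_width: 0.088
gripper_force: 0.0
```

send_rows(moves=[{"slide":[-0.2,0.17,0.03],"turn":0,"gripper":1},{"slide":[-0.4,0.34,0.06],"turn":0,"gripper":1},{"slide":[-0.6,0.51,0.09],"turn":0,"gripper":1},{"slide":[-0.8,0.69,0.11],"turn":0,"gripper":1},{"slide":[-1,0.86,0.11],"turn":0,"gripper":1}])

```text
time_s: 2.63
tcp_pos: [0.4019, -0.3184, 0.1933]
eef_rot: [180.0, -0.0, -164.3]
contact_force: [0.9, 0.2, 0.1]
gripper_width: 0.0877
gripper_force: 0.0
```

send_rows(moves=[{"slide":[-0.2,0.17,0.03],"turn":0,"gripper":1},{"slide":[-0.4,0.34,0.06],"turn":0,"gripper":1},{"slide":[-0.6,0.51,0.09],"turn":0,"gripper":1},{"slide":[-0.8,0.69,0.11],"turn":0,"gripper":1},{"slide":[-1,0.86,0.11],"turn":0,"gripper":1}])

```text
time_s: 3.05
tcp_pos: [0.5115, -0.1535, 0.1768]
eef_rot: [180.0, -0.0, -164.3]
contact_force: [0.9, -0.2, -0.5]
gripper_width: 0.0876
gripper_force: 0.0
```

```bash
python3 -c "
from h import *
to([.629,.021,.14],25.5)"
```

```text
t 3.05 tcp [ 0.5115 -0.1535  0.1768] yaw -164.3 F [ 0.9 -0.2 -0.5] w 0.0876 gf 0.0 -> slide [-1.069  0.908  0.245] turn -0.109
```

send_rows(moves=[{"slide":[-0.2,0.17,0.05],"turn":-0.03,"gripper":1},{"slide":[-0.4,0.34,0.1],"turn":-0.06,"gripper":1},{"slide":[-0.6,0.51,0.15],"turn":-0.1,"gripper":1},{"slide":[-0.8,0.69,0.2],"turn":-0.11,"gripper":1},{"slide":[-0.98,0.86,0.2],"turn":-0.11,"gripper":1}])

```text
time_s: 3.47
tcp_pos: [0.618, 0.0104, 0.1455]
eef_rot: [180.0, -0.1, -154.3]
contact_force: [0.3, -1.2, 0.9]
gripper_width: 0.0876
gripper_force: 0.0
```

send_rows(moves=[{"slide":[0,0,0],"turn":0,"gripper":1},{"slide":[0,0,0],"turn":0,"gripper":1},{"slide":[0,0,0],"turn":0,"gripper":1},{"slide":[0,0,0],"turn":0,"gripper":1},{"slide":[0,0,0],"turn":0,"gripper":1}])

```text
time_s: 3.88
tcp_pos: [0.6173, 0.0073, 0.1474]
eef_rot: [-180.0, 0.0, -154.5]
contact_force: [0.0, 0.2, -0.2]
gripper_width: 0.0877
gripper_force: 0.0
```

```bash
python3 -c "
from h import *
to([.629,.021,.053],25.5)"
```

```text
t 3.88 tcp [0.6173 0.0073 0.1474] yaw -154.48 F [ 0.   0.2 -0.2] w 0.0877 gf 0.0 -> slide [-0.109  0.049  0.63 ] turn 0.0
```

send_rows(moves=[{"slide":[-0.1,0.05,0.1],"turn":0,"gripper":1},{"slide":[-0.11,0.05,0.28],"turn":0,"gripper":1},{"slide":[-0.11,0.05,0.45],"turn":0,"gripper":1},{"slide":[-0.11,0.05,0.57],"turn":0,"gripper":1},{"slide":[-0.11,0.05,0.63],"turn":0,"gripper":1}])

```text
time_s: 4.3
tcp_pos: [0.6277, 0.021, 0.0504]
eef_rot: [180.0, -0.2, -154.5]
contact_force: [0.3, -0.1, 0.6]
gripper_width: 0.0872
gripper_force: 0.0
```

send_rows(moves=[{"slide":[0,0,0],"turn":0,"gripper":0.6},{"slide":[0,0,0],"turn":0,"gripper":0.2},{"slide":[0,0,0],"turn":0,"gripper":0.1},{"slide":[0,0,0],"turn":0,"gripper":0},{"slide":[0,0,0],"turn":0,"gripper":0}], newtons=40)

```text
time_s: 4.72
tcp_pos: [0.6301, 0.0224, 0.054]
eef_rot: [-180.0, 0.1, -154.4]
contact_force: [0.0, -0.5, -0.4]
gripper_width: 0.0596
gripper_force: 0.0
```

send_rows(moves=[{"slide":[0,0,0],"turn":0,"gripper":0},{"slide":[0,0,0],"turn":0,"gripper":0},{"slide":[0,0,0],"turn":0,"gripper":0},{"slide":[0,0,0],"turn":0,"gripper":0},{"slide":[0,0,0],"turn":0,"gripper":0}])

```text
time_s: 5.13
tcp_pos: [0.6294, 0.0222, 0.0526]
eef_rot: [-180.0, -0.0, -154.4]
contact_force: [1.8, -2.1, 0.8]
gripper_width: 0.0266
gripper_force: 0.8
```

send_rows(moves=[{"slide":[0,0,0],"turn":0,"gripper":0},{"slide":[0,0,0],"turn":0,"gripper":0},{"slide":[0,0,0],"turn":0,"gripper":0},{"slide":[0,0,-0.05],"turn":0,"gripper":0},{"slide":[0,0,-0.15],"turn":0,"gripper":0}])

```text
time_s: 5.55
tcp_pos: [0.6277, 0.0219, 0.0734]
eef_rot: [179.9, -0.2, -154.4]
contact_force: [-0.4, 0.2, -1.9]
gripper_width: 0.0256
gripper_force: 40.0
```

send_rows(moves=[{"slide":[0,0,-0.1],"turn":0,"gripper":0},{"slide":[0,0,-0.25],"turn":0,"gripper":0},{"slide":[0,0,-0.4],"turn":0,"gripper":0},{"slide":[0,0,-0.45],"turn":0,"gripper":0},{"slide":[0,0,-0.45],"turn":0,"gripper":0}])

```text
time_s: 5.97
tcp_pos: [0.6306, 0.0226, 0.1451]
eef_rot: [-180.0, 0.2, -154.4]
contact_force: [1.1, 0.7, -2.3]
gripper_width: 0.0258
gripper_force: 40.0
```

```bash
python3 -c "
from h import *
t=cap('top','t1.png');s=cap('scene','s1.png')
m=np.hstack([cv2.resize(t['img'][110:230,190:320],(390,360)),cv2.resize(s['img'][130:250,210:340],(390,360))])
cv2.imwrite('pics/m2.png',np.clip(m[:,:,::-1]*1.5,0,255).astype(np.uint8))
# pivot = origin+? target: pliers centre at crate centre (.543,.332), yaw 9
u=np.array([np.cos(np.radians(9)),np.sin(np.radians(9))]);p=np.array([.543,.332])+u*.022
print(p);to([*p,.14],9);to([*p,.012],9)"
```

```text
[0.56472914 0.33544156]
t 6.07 tcp [0.6288 0.0223 0.1419] yaw -154.43 F [-0.7 -0.2 -2.8] w 0.0257 gf 40.0 -> slide [-0.516  2.067  0.014] turn 0.184
t 6.07 tcp [0.6288 0.0223 0.1419] yaw -154.43 F [-0.7 -0.2 -2.8] w 0.0257 gf 40.0 -> slide [-0.516  2.067  0.867] turn 0.184
```

View pics/m2.png

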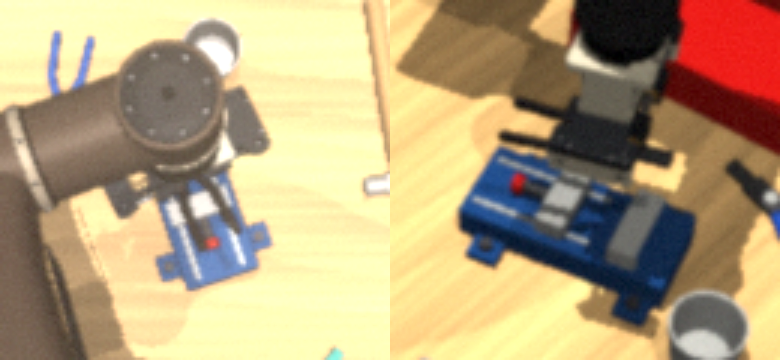

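The pliers are held (26 mm opening, tail and nose level above the vice). Carrying them to the crate.

send_rows(moves=[{"slide":[-0.05,0.15,0],"turn":0,"gripper":0},{"slide":[-0.1,0.35,0],"turn":0,"gripper":0},{"slide":[-0.15,0.55,0],"turn":0,"gripper":0},{"slide":[-0.2,0.75,0],"turn":0,"gripper":0},{"slide":[-0.25,0.95,0],"turn":0,"gripper":0}])

```text
time_s: 6.48
tcp_pos: [0.6002, 0.1677, 0.1405]
eef_rot: [180.0, -0.2, -154.5]
contact_force: [0.8, -0.0, -2.9]
gripper_width: 0.0253
gripper_force: 40.0
```

send_rows(moves=[{"slide":[-0.05,0.2,0],"turn":0.04,"gripper":0},{"slide":[-0.1,0.4,0],"turn":0.08,"gripper":0},{"slide":[-0.15,0.6,0],"turn":0.12,"gripper":0},{"slide":[-0.2,0.8,0],"turn":0.16,"gripper":0},{"slide":[-0.25,0.95,0],"turn":0.18,"gripper":0}])

```text
time_s: 6.9
tcp_pos: [0.5722, 0.3133, 0.1404]
eef_rot: [-179.9, -0.2, -170.8]
contact_force: [-0.3, -0.9, -1.8]
gripper_width: 0.0257
gripper_force: 40.0
```

send_rows(moves=[{"slide":[0,0,0],"turn":0,"gripper":0},{"slide":[0,0,0],"turn":0,"gripper":0},{"slide":[0,0,0],"turn":0,"gripper":0},{"slide":[0,0,0],"turn":0,"gripper":0},{"slide":[0,0,0],"turn":0,"gripper":0}])

```text
time_s: 7.32
tcp_pos: [0.5739, 0.3106, 0.1421]
eef_rot: [-180.0, -0.0, -170.7]
contact_force: [-0.7, -0.5, -2.7]
gripper_width: 0.0253
gripper_force: 40.0
```

```bash
python3 -c "
from h import *
t=cap('top','t2.png');s=cap('scene','s2.png')
m=np.hstack([cv2.resize(t['img'][120:250,110:240],(390,390)),cv2.resize(s['img'][80:210,250:380],(390,390))])
cv2.imwrite('pics/m3.png',np.clip(m[:,:,::-1]*1.5,0,255).astype(np.uint8))
for n in('top','scene'):
  for d in optics.look_for(n,'crate')[:2]:print(n,d)
to([.565,.335,.012],9)"
```

```text
top {'location': [0.4885, 0.3169, 0.005], 'p': 0.87}
scene {'location': [0.5564, 0.3358, 0.0051], 'p': 0.9}
scene {'location': [0.5192, -0.5269, 0.0227], 'p': 0.27}
t 7.52 tcp [0.5741 0.3111 0.1427] yaw -170.66 F [-0.2 -0.2 -2. ] w 0.0255 gf 40.0 -> slide [0.034 0.167 0.871] turn 0.004
```

View pics/m3.png

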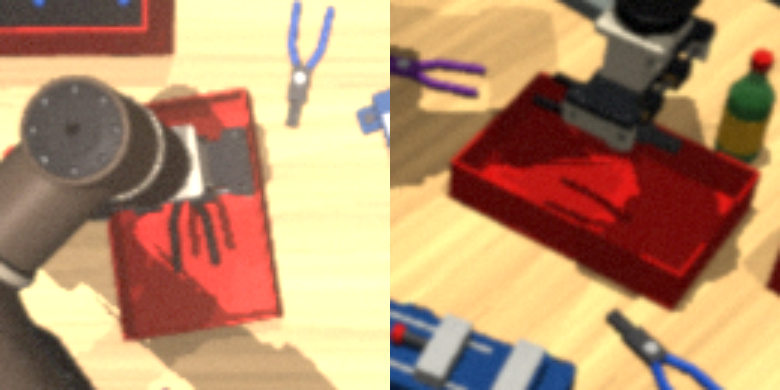

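send_rows(moves=[{"slide":[0.03,0.16,0.15],"turn":0,"gripper":0},{"slide":[0.03,0.16,0.35],"turn":0,"gripper":0},{"slide":[0.03,0.16,0.55],"turn":0,"gripper":0},{"slide":[0.03,0.16,0.72],"turn":0,"gripper":0},{"slide":[0.03,0.16,0.83],"turn":0,"gripper":0}])

```text
time_s: 7.93
tcp_pos: [0.5645, 0.3335, 0.0153]
eef_rot: [-179.9, -0.1, -170.6]
contact_force: [-0.1, -0.1, -2.0]
gripper_width: 0.0257
gripper_force: 40.0
```

send_rows(moves=[{"slide":[0,0,0],"turn":0,"gripper":0},{"slide":[0,0,0.02],"turn":0,"gripper":0},{"slide":[0,0,0.04],"turn":0,"gripper":0},{"slide":[0,0,0.04],"turn":0,"gripper":0},{"slide":[0,0,0.04],"turn":0,"gripper":0}])

```text
time_s: 8.35
tcp_pos: [0.5662, 0.3351, 0.0134]
eef_rot: [179.9, 0.1, -170.6]
contact_force: [0.6, 0.1, -2.0]
gripper_width: 0.0257
gripper_force: 40.0
```

send_rows(moves=[{"slide":[0,0,0],"turn":0,"gripper":0.5},{"slide":[0,0,0],"turn":0,"gripper":0.5},{"slide":[0,0,0],"turn":0,"gripper":0.5},{"slide":[0,0,0],"turn":0,"gripper":0.7},{"slide":[0,0,0],"turn":0,"gripper":0.7}])

```text
time_s: 8.77
tcp_pos: [0.5657, 0.3348, 0.0124]
eef_rot: [180.0, 0.0, -170.6]
contact_force: [0.4, -0.8, -0.1]
gripper_width: 0.0519
gripper_force: 0.0
```

send_rows(moves=[{"slide":[0,0,0],"turn":0,"gripper":0.7},{"slide":[0,0,0],"turn":0,"gripper":0.7},{"slide":[0,0,-0.1],"turn":0,"gripper":0.7},{"slide":[0,0,-0.3],"turn":0,"gripper":0.7},{"slide":[0,0,-0.55],"turn":0,"gripper":0.7}])

```text
time_s: 9.18
tcp_pos: [0.5641, 0.3333, 0.0927]
eef_rot: [-179.8, -0.3, -170.6]
contact_force: [0.5, 1.4, 0.4]
gripper_width: 0.0609
gripper_force: 0.0
```

```bash
python3 -c "
from h import *
to([.439,-.334,.15],10)"
```

```text
t 9.18 tcp [0.5641 0.3333 0.0927] yaw -170.63 F [0.5 1.4 0.4] w 0.0609 gf 0.0 -> slide [ 1.549 -4.255 -0.361] turn -0.007
```

send_rows(moves=[{"slide":[0,0,-0.2],"turn":0,"gripper":0.65},{"slide":[0.05,-0.1,-0.35],"turn":0,"gripper":0.65},{"slide":[0.12,-0.32,-0.38],"turn":0,"gripper":0.65},{"slide":[0.2,-0.55,-0.38],"turn":0,"gripper":0.65},{"slide":[0.3,-0.8,-0.38],"turn":0,"gripper":0.65}])

```text
time_s: 9.6
tcp_pos: [0.5408, 0.2085, 0.1522]
eef_rot: [180.0, 0.1, -170.5]
contact_force: [0.6, -0.6, 0.2]
gripper_width: 0.0568
gripper_force: 0.0
```

send_rows(moves=[{"slide":[0.07,-0.2,0],"turn":0,"gripper":0.65},{"slide":[0.15,-0.4,0],"turn":0,"gripper":0.65},{"slide":[0.22,-0.6,0],"turn":0,"gripper":0.65},{"slide":[0.29,-0.8,0],"turn":0,"gripper":0.65},{"slide":[0.36,-1,0],"turn":0,"gripper":0.65}])

```text
time_s: 10.02
tcp_pos: [0.5114, 0.0507, 0.1518]
eef_rot: [180.0, 0.0, -170.6]
contact_force: [0.7, 0.2, 0.0]
gripper_width: 0.0569
gripper_force: 0.0
```

send_rows(moves=[{"slide":[0.07,-0.2,0],"turn":0,"gripper":0.65},{"slide":[0.15,-0.4,0],"turn":0,"gripper":0.65},{"slide":[0.22,-0.6,0],"turn":0,"gripper":0.65},{"slide":[0.29,-0.8,0],"turn":0,"gripper":0.65},{"slide":[0.36,-1,0],"turn":0,"gripper":0.65}])

```text
time_s: 10.43
tcp_pos: [0.4826, -0.1061, 0.1518]
eef_rot: [180.0, 0.0, -170.6]
contact_force: [0.1, -0.3, -0.6]
gripper_width: 0.0571
gripper_force: 0.0
```

send_rows(moves=[{"slide":[0.07,-0.2,0],"turn":0,"gripper":0.65},{"slide":[0.15,-0.4,0],"turn":0,"gripper":0.65},{"slide":[0.22,-0.6,0],"turn":0,"gripper":0.65},{"slide":[0.3,-0.8,0],"turn":0,"gripper":0.65},{"slide":[0.36,-1,0],"turn":0,"gripper":0.65}])

```text
time_s: 10.85
tcp_pos: [0.4535, -0.2629, 0.1518]
eef_rot: [-180.0, 0.0, -170.6]
contact_force: [0.6, 0.6, 0.4]
gripper_width: 0.057
gripper_force: 0.0
```

Run:
```python
from h import *
t=cap('top','t3.png');s=cap('scene','s3.png')
m=np.hstack([cv2.resize(t['img'][138:248,130:290],(480,330),interpolation=2),cv2.resize(s['img'][100:230,220:345],(317,330),interpolation=2)])
n=np.hstack([cv2.resize(t['img'][155:235,290:370],(260,260),interpolation=2),cv2.resize(s['img'][215:295,120:220],(325,260),interpolation=2)])
n=np.hstack([n,np.zeros((260,m.shape[1]-n.shape[1],3),np.uint8)])
cv2.imwrite('pics/m4.png',np.clip(np.vstack([m,n])[:,:,::-1]*1.5,0,255).astype(np.uint8))
to([.4384,-.3337,.1],10.3)
```

```text
t 10.95 tcp [ 0.4534 -0.2647  0.1514] yaw -170.81 F [-1.4  0.5 -0.1] w 0.0569 gf 0.0 -> slide [ 0.172 -0.438  0.343] turn -0.012
```

View pics/m4.png

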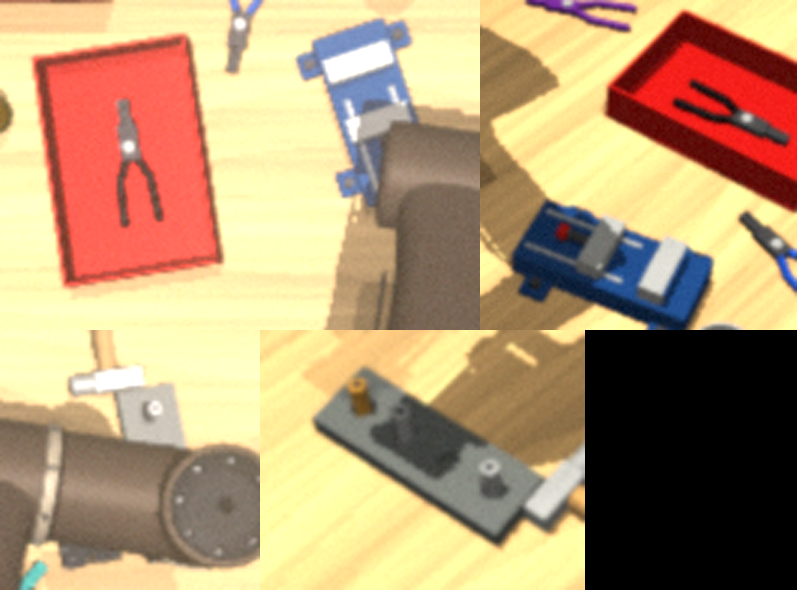

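The pliers lie well inside the crate (top crop (128,160)), the vice is clear, and the brass pin stands in the tray. Moving to grasp the pin.

send_rows(moves=[{"slide":[0.08,-0.2,0.1],"turn":-0.01,"gripper":0.65},{"slide":[0.17,-0.43,0.3],"turn":-0.01,"gripper":0.65},{"slide":[0.17,-0.43,0.34],"turn":-0.01,"gripper":0.65},{"slide":[0.17,-0.43,0.34],"turn":-0.01,"gripper":0.65},{"slide":[0.17,-0.43,0.34],"turn":-0.01,"gripper":0.65}])

```text
time_s: 11.37
tcp_pos: [0.4392, -0.3291, 0.1002]
eef_rot: [180.0, -0.1, -169.8]
contact_force: [-0.0, -0.0, 0.3]
gripper_width: 0.0567
gripper_force: 0.0
```

```bash
python3 -c "
from h import *
np.set_printoptions(precision=4,suppress=True)
s=cap('scene','s4.png')
to([.4384,-.3337,.029],10.3)
T=cap('top')
J=np.array([plane(T,130+(x+.5)/3-.5,138+(y+.5)/3-.5,.062) for x,y in[(323,66),(388,45),(396,66),(332,86)]]);print(J,J.mean(0))"
```

```text
t 11.42 tcp [ 0.4401 -0.3289  0.1011] yaw -169.7 F [-0.2  0.3  0.2] w 0.0569 gf 0.0 -> slide [ 0.017 -0.03   0.481] turn 0.0
[[ 0.6611  0.0758  0.062 ]
 [ 0.6877 -0.0076  0.062 ]
 [ 0.6605 -0.0178  0.062 ]
 [ 0.6352  0.0643  0.062 ]] [0.6611 0.0287 0.062 ]
```

send_rows(moves=[{"slide":[0.02,-0.03,0.05],"turn":0,"gripper":0.65},{"slide":[0.02,-0.03,0.2],"turn":0,"gripper":0.65},{"slide":[0.02,-0.03,0.35],"turn":0,"gripper":0.65},{"slide":[0.02,-0.03,0.48],"turn":0,"gripper":0.65},{"slide":[0.02,-0.03,0.48],"turn":0,"gripper":0.65}])

```text
time_s: 11.88
tcp_pos: [0.4357, -0.3328, 0.0257]
eef_rot: [179.8, -0.2, -169.7]
contact_force: [-1.3, -0.1, 0.5]
gripper_width: 0.0569
gripper_force: 0.0
```

send_rows(moves=[{"slide":[0,0,0],"turn":0,"gripper":0.4},{"slide":[0,0,0],"turn":0,"gripper":0.3},{"slide":[0,0,0],"turn":0,"gripper":0.2},{"slide":[0,0,0],"turn":0,"gripper":0.1},{"slide":[0,0,0],"turn":0,"gripper":0}], newtons=25)

```text
time_s: 12.3
tcp_pos: [0.4382, -0.3344, 0.0296]
eef_rot: [-179.9, 0.1, -169.7]
contact_force: [0.5, -0.3, -0.8]
gripper_width: 0.029
gripper_force: 0.0
```

send_rows(moves=[{"slide":[0,0,0],"turn":0,"gripper":0},{"slide":[0,0,0],"turn":0,"gripper":0},{"slide":[0,0,0],"turn":0,"gripper":0},{"slide":[0,0,0],"turn":0,"gripper":0},{"slide":[0,0,0],"turn":0,"gripper":0}])

```text
time_s: 12.72
tcp_pos: [0.4377, -0.3344, 0.0289]
eef_rot: [-180.0, 0.0, -169.7]
contact_force: [-1.0, 0.6, 4.2]
gripper_width: 0.0152
gripper_force: 25.0
```

send_rows(moves=[{"slide":[0,0,-0.03],"turn":0,"gripper":0},{"slide":[0,0,-0.08],"turn":0,"gripper":0},{"slide":[0,0,-0.16],"turn":0,"gripper":0},{"slide":[0,0,-0.4],"turn":0,"gripper":0},{"slide":[0,0,-0.6],"turn":0,"gripper":0}])

```text
time_s: 13.13
tcp_pos: [0.4367, -0.3341, 0.1196]
eef_rot: [179.9, -0.1, -169.7]
contact_force: [0.8, -0.9, -0.9]
gripper_width: 0.0157
gripper_force: 25.0
```

```bash
python3 -c "
from h import *
t=cap('top','t5.png');s=cap('scene','s5.png')
m=np.hstack([cv2.resize(t['img'][138:213,222:288],(440,500),interpolation=2),cv2.resize(s['img'][170:240,225:275+0],(357,500),interpolation=2)*0])
m[:300,440:797]=cv2.resize(s['img'][165:245,225:320],(357,300),interpolation=2)
m[300:500,440:797]=cv2.resize(s['img'][170:270,80:258],(357,200),interpolation=2)
cv2.imwrite('pics/m5.png',np.clip(m[:,:,::-1]*1.4,0,255).astype(np.uint8))
to([.644,.0225,.14],18.3)"
```

```text
t 13.23 tcp [ 0.4405 -0.3357  0.1241] yaw -169.65 F [-0.4 -0.4 -0.2] w 0.0151 gf 25.0 -> slide [-1.764  2.105 -0.105] turn -0.088
```

View pics/m5.png

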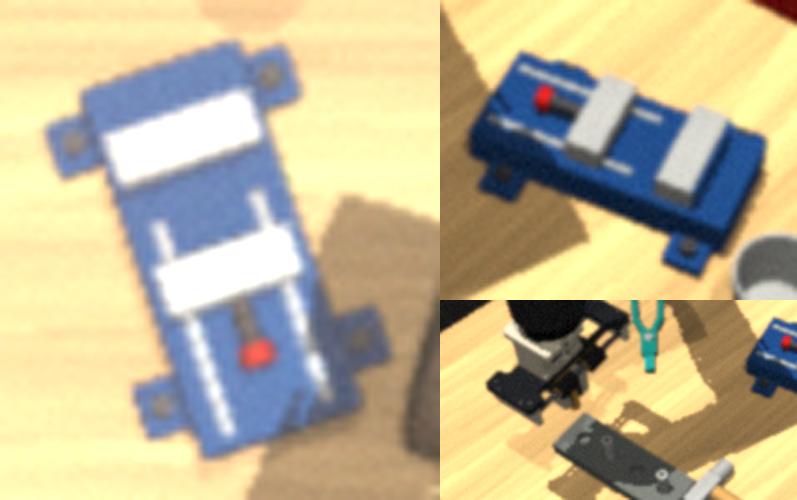

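Run:
```python
from h import *
np.set_printoptions(precision=4,suppress=True)
T=cap('top');S=cap('scene')
k=6.667;a=lambda x,y:(222+(x+.5)/k-.5,138+(y+.5)/k-.5)
q=3.758;b=lambda x,y:(225+(x-440+.5)/q-.5,165+(y+.5)/q-.5)
for n,z,P in[('fixed',.062,[(105,135),(253,92),(265,137),(125,186)]),('slide',.062,[(155,270),(288,228),(300,272),(172,315)]),('bed',.04,[(82,92),(238,42),(358,405),(205,457)])]:
    W=np.array([plane(T,*a(*p),z) for p in P]);e=W[0]+W[1]-W[2]-W[3];f=W[0]-W[1]+W[3]-W[2]
    print(n,W.mean(0),'yaw',np.degrees(np.arctan2(e[1],e[0])),np.degrees(np.arctan2(-f[0],f[1])),'len',np.linalg.norm(e)/2,np.linalg.norm(f)/2)
for n,P in[('fixed scene',[(727,114),(690,190),(660,180),(700,108)]),('slide scene',[(636,83),(598,155),(567,147),(607,77)])]:
    W=np.array([plane(S,*b(*p),.062) for p in P]);e=W[0]+W[1]-W[2]-W[3];f=W[0]-W[1]+W[3]-W[2]
    print(n,W.mean(0),'yaw',np.degrees(np.arctan2(e[1],e[0])),np.degrees(np.arctan2(-f[0],f[1])),np.linalg.norm(e)/2,np.linalg.norm(f)/2)
P=tri(T,a(258,352),S,b(545,99));print('knob',P)
for n,p in(('T',plane(T,*a(258,352),.053)),('S',plane(S,*b(545,99),.053))):print(n,p)
```

```text
fixed [0.6665 0.0285 0.062 ] yaw 18.131755544840924 17.48949618043277 len 0.029433908157037274 0.08719676661974878
slide [0.5888 0.0047 0.062 ] yaw 17.744340274218576 17.80744339899042 len 0.02703435022654917 0.07888505103925428
bed [0.6047 0.0099 0.04  ] yaw 18.152005047586783 18.035223530643517 len 0.22503011696974295 0.09488420937711578
fixed scene [0.6679 0.0316 0.062 ] yaw 25.25611116365531 18.92214166981789 0.023895749784664997 0.0837090513589194
slide scene [0.5924 0.0034 0.062 ] yaw 28.323022503579768 19.77135237172497 0.02539013861506868 0.08211953278278471
knob [ 0.5427 -0.012   0.0528]
T [ 0.5429 -0.0118  0.053 ]
S [ 0.5426 -0.0124  0.053 ]
```

send_rows(moves=[{"slide":[-0.1,0.12,-0.12],"turn":0,"gripper":0},{"slide":[-0.22,0.27,-0.15],"turn":0,"gripper":0},{"slide":[-0.37,0.44,-0.15],"turn":0,"gripper":0},{"slide":[-0.52,0.62,-0.15],"turn":0,"gripper":0},{"slide":[-0.67,0.8,-0.15],"turn":0,"gripper":0}])

```text
time_s: 13.75
tcp_pos: [0.5145, -0.1968, 0.1399]
eef_rot: [180.0, -0.1, -169.8]
contact_force: [0.8, -1.1, -0.9]
gripper_width: 0.0156
gripper_force: 25.0
```

send_rows(moves=[{"slide":[-0.15,0.18,0],"turn":0,"gripper":0},{"slide":[-0.3,0.36,0],"turn":0,"gripper":0},{"slide":[-0.45,0.54,0],"turn":0,"gripper":0},{"slide":[-0.6,0.72,0],"turn":0,"gripper":0},{"slide":[-0.75,0.9,0],"turn":0,"gripper":0}])

```text
time_s: 14.17
tcp_pos: [0.6011, -0.0437, 0.1395]
eef_rot: [180.0, -0.2, -169.7]
contact_force: [0.8, -0.2, -2.1]
gripper_width: 0.0155
gripper_force: 25.0
```

send_rows(moves=[{"slide":[-0.12,0.13,0],"turn":-0.03,"gripper":0},{"slide":[-0.24,0.27,0],"turn":-0.06,"gripper":0},{"slide":[-0.32,0.38,0],"turn":-0.085,"gripper":0},{"slide":[-0.34,0.41,0],"turn":-0.085,"gripper":0},{"slide":[-0.34,0.41,0],"turn":-0.085,"gripper":0}])

```text
time_s: 14.58
tcp_pos: [0.6405, 0.0255, 0.1395]
eef_rot: [180.0, -0.1, -162.0]
contact_force: [-0.8, -0.9, -0.3]
gripper_width: 0.0154
gripper_force: 25.0
```

send_rows(moves=[{"slide":[0,0,0],"turn":0,"gripper":0},{"slide":[0,0,0],"turn":0,"gripper":0},{"slide":[0,0,0],"turn":0,"gripper":0},{"slide":[0,0,0],"turn":0,"gripper":0},{"slide":[0,0,0],"turn":0,"gripper":0}])

```text
time_s: 15.0
tcp_pos: [0.6406, 0.0236, 0.1413]
eef_rot: [180.0, 0.0, -162.1]
contact_force: [-0.7, -0.3, -1.2]
gripper_width: 0.0154
gripper_force: 25.0
```

```bash
python3 -c "
from h import *
to([.641,.021,.075],18)
to([.641,.021,.062],18)"
```

```text
t 15.0 tcp [0.6406 0.0236 0.1413] yaw -162.12 F [-0.7 -0.3 -1.2] w 0.0154 gf 25.0 -> slide [ 0.003 -0.017  0.442] turn -0.001
t 15.0 tcp [0.6406 0.0236 0.1413] yaw -162.12 F [-0.7 -0.3 -1.2] w 0.0154 gf 25.0 -> slide [ 0.003 -0.017  0.529] turn -0.001
```

send_rows(moves=[{"slide":[0,-0.02,0.12],"turn":0,"gripper":0},{"slide":[0,-0.02,0.26],"turn":0,"gripper":0},{"slide":[0,-0.02,0.38],"turn":0,"gripper":0},{"slide":[0,-0.02,0.46],"turn":0,"gripper":0},{"slide":[0,-0.02,0.48],"turn":0,"gripper":0}])

```text
time_s: 15.42
tcp_pos: [0.6403, 0.0209, 0.0668]
eef_rot: [180.0, -0.2, -162.1]
contact_force: [-0.1, -1.0, -1.1]
gripper_width: 0.0154
gripper_force: 25.0
```

send_rows(moves=[{"slide":[0,0,0],"turn":0,"gripper":0},{"slide":[0,0,0],"turn":0,"gripper":0},{"slide":[0,0,0.01],"turn":0,"gripper":0},{"slide":[0,0,0.02],"turn":0,"gripper":0},{"slide":[0,0,0.03],"turn":0,"gripper":0}])

```text
time_s: 15.83
tcp_pos: [0.6421, 0.0216, 0.0653]
eef_rot: [-180.0, 0.1, -162.1]
contact_force: [-0.1, -0.4, -0.5]
gripper_width: 0.0151
gripper_force: 25.0
```

```bash
python3 -c "
from h import *
t=cap('top','t6.png');s=cap('scene','s6.png')
m=np.hstack([cv2.resize(t['img'][138:213,222:288],(440,500),interpolation=2),cv2.resize(s['img'][165:245,225:320],(357,300),interpolation=2).repeat(1,0)[[*range(300)]+[299]*200]])
cv2.imwrite('pics/m6.png',np.clip(m[:,:,::-1]*1.4,0,255).astype(np.uint8))
to([.641,.021,.0605],18)"
```

```text
t 15.93 tcp [0.6417 0.0215 0.0647] yaw -162.06 F [ 0.7 -0.1 -1.2] w 0.0152 gf 25.0 -> slide [ 0.006 -0.002  0.028] turn -0.001
```

View pics/m6.png

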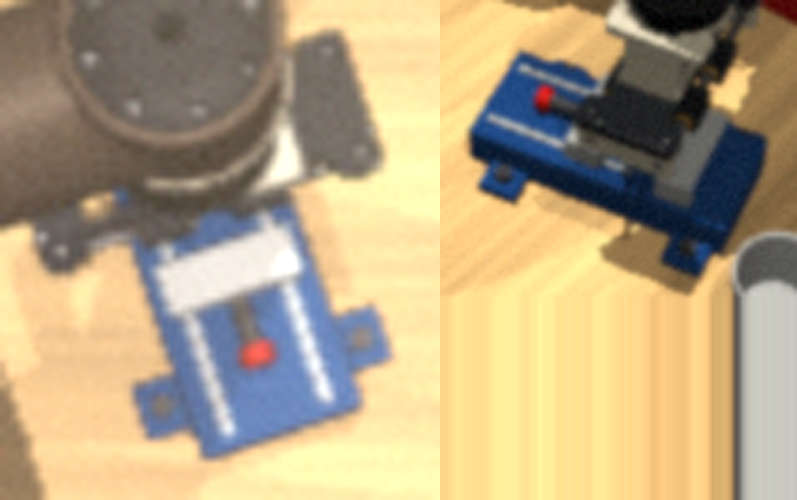

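The gripper hides the pin here, but it sits between the jaws as planned. Lowering slowly until I feel contact.

send_rows(moves=[{"slide":[0.003,0,0.007],"turn":0,"gripper":0},{"slide":[0.003,0,0.013],"turn":0,"gripper":0},{"slide":[0.003,0,0.017],"turn":0,"gripper":0},{"slide":[0.003,0,0.017],"turn":0,"gripper":0},{"slide":[0.003,0,0.017],"turn":0,"gripper":0}])

```text
time_s: 16.35
tcp_pos: [0.6412, 0.0213, 0.0619]
eef_rot: [-180.0, -0.0, -162.1]
contact_force: [-0.2, -0.3, -1.3]
gripper_width: 0.0153
gripper_force: 25.0
```

send_rows(moves=[{"slide":[0,0,0.003],"turn":0,"gripper":0},{"slide":[0,0,0.007],"turn":0,"gripper":0},{"slide":[0,0,0.01],"turn":0,"gripper":0},{"slide":[0,0,0.01],"turn":0,"gripper":0},{"slide":[0,0,0.01],"turn":0,"gripper":0}])

```text
time_s: 16.77
tcp_pos: [0.6415, 0.0213, 0.061]
eef_rot: [-180.0, 0.0, -162.1]
contact_force: [-1.6, -0.3, 4.4]
gripper_width: 0.0156
gripper_force: 25.0
```

send_rows(moves=[{"slide":[0,0,0],"turn":0,"gripper":0.2},{"slide":[0,0,0],"turn":0,"gripper":0.25},{"slide":[0,0,0],"turn":0,"gripper":0.3},{"slide":[0,0,0],"turn":0,"gripper":0.4},{"slide":[0,0,0],"turn":0,"gripper":0.5}])

```text
time_s: 17.18
tcp_pos: [0.6412, 0.0213, 0.0603]
eef_rot: [180.0, -0.0, -162.1]
contact_force: [-0.4, 0.7, 0.1]
gripper_width: 0.0346
gripper_force: 0.0
```

send_rows(moves=[{"slide":[0,0,0],"turn":0,"gripper":0.5},{"slide":[0,0,0],"turn":0,"gripper":0.5},{"slide":[0,0,-0.05],"turn":0,"gripper":0.5},{"slide":[0,0,-0.2],"turn":0,"gripper":0.5},{"slide":[0,0,-0.4],"turn":0,"gripper":0.5}])

```text
time_s: 17.6
tcp_pos: [0.6396, 0.0209, 0.1192]
eef_rot: [180.0, -0.3, -162.1]
contact_force: [1.6, -1.1, 0.3]
gripper_width: 0.0437
gripper_force: 0.0
```

send_rows(moves=[{"slide":[0.1,0,-0.2],"turn":0,"gripper":0.2},{"slide":[0.3,0,-0.25],"turn":0,"gripper":0.2},{"slide":[0.5,0,-0.25],"turn":0,"gripper":0},{"slide":[0.7,0,-0.25],"turn":0,"gripper":0},{"slide":[0.9,0,-0.25],"turn":0,"gripper":0}])

```text
time_s: 18.02
tcp_pos: [0.5116, -0.0207, 0.1588]
eef_rot: [180.0, 0.1, -162.1]
contact_force: [0.1, -0.2, 0.1]
gripper_width: 0.0161
gripper_force: 0.0
```

Run:
```python
from h import *
t=cap('top','t7.png');s=cap('scene','s7.png')
m=np.hstack([cv2.resize(t['img'][138:213,222:288],(440,500),interpolation=2),cv2.resize(s['img'][165:245,225:320],(357,300),interpolation=2)[[*range(300)]+[299]*200]])
cv2.imwrite('pics/m7.png',np.clip(m[:,:,::-1]*1.4,0,255).astype(np.uint8))
for n in('top','scene'):
  for k in('brass_pin','jaw_knob'):
    for d in optics.look_for(n,k)[:2]:print(n,k,d)
u=np.array([np.cos(np.radians(18)),np.sin(np.radians(18))]);p=np.array([.6525,.0249])-u*(.049+.072+.035);print(p)
to([*p,.15],18);to([*p,.046],18)
```

```text
top brass_pin {'location': [0.5614, 0.3336, 0.0193], 'p': 0.63}
top jaw_knob {'location': [0.5589, 0.3385, 0.0179], 'p': 0.3}
scene brass_pin {'location': [0.5476, 0.3308, 0.0142], 'p': 0.68}
scene brass_pin {'location': [0.6448, 0.0162, 0.0718], 'p': 0.62}
scene jaw_knob {'location': [0.5852, -0.0062, 0.0623], 'p': 0.86}
[ 0.50413518 -0.02330665]
t 18.32 tcp [ 0.5139 -0.02    0.1587] yaw -162.05 F [ 0.3  0.6 -1.1] w 0.0005 gf 0.0 -> slide [ 0.069 -0.001  0.058] turn -0.001
t 18.32 tcp [ 0.5139 -0.02    0.1587] yaw -162.05 F [ 0.3  0.6 -1.1] w 0.0005 gf 0.0 -> slide [ 0.07  -0.001  0.751] turn -0.001
```

View pics/m7.png

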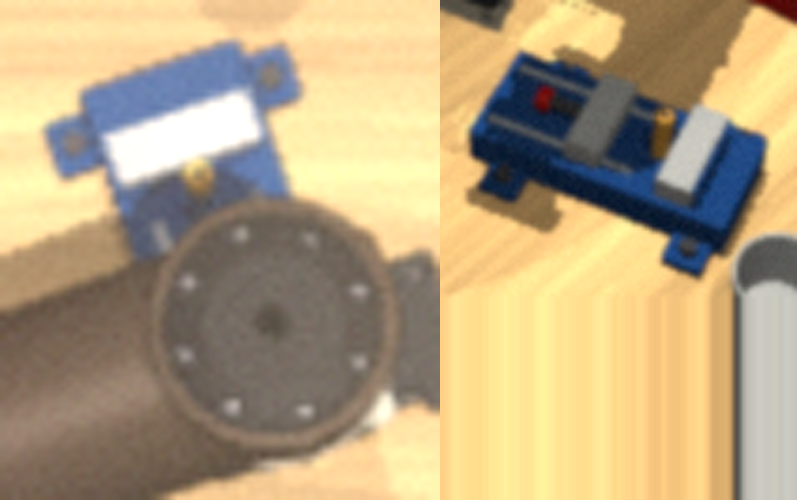

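The pin stands upright just in front of the fixed jaw (top crop (198,178), scene crop (664,130)). Lowering the shut fingers behind the knob.

send_rows(moves=[{"slide":[0.07,0,0],"turn":0,"gripper":0},{"slide":[0.07,0,0.2],"turn":0,"gripper":0},{"slide":[0.07,0,0.42],"turn":0,"gripper":0},{"slide":[0.07,0,0.64],"turn":0,"gripper":0},{"slide":[0.07,0,0.75],"turn":0,"gripper":0}])

```text
time_s: 18.73
tcp_pos: [0.5009, -0.0239, 0.0421]
eef_rot: [180.0, -0.2, -162.1]
contact_force: [0.5, -0.2, -0.6]
gripper_width: 0.0003
gripper_force: 0.0
```

send_rows(moves=[{"slide":[0,0,0],"turn":0,"gripper":0},{"slide":[0,0,0],"turn":0,"gripper":0},{"slide":[0,0,0],"turn":0,"gripper":0},{"slide":[-0.03,0,0],"turn":0,"gripper":0},{"slide":[-0.05,0,0],"turn":0,"gripper":0}])

```text
time_s: 19.15
tcp_pos: [0.5112, -0.0208, 0.0466]
eef_rot: [-180.0, 0.1, -162.1]
contact_force: [0.1, -0.4, 0.5]
gripper_width: 0.0004
gripper_force: 0.0
```

send_rows(moves=[{"slide":[-0.02,0,0],"turn":0,"gripper":0},{"slide":[-0.04,0,0],"turn":0,"gripper":0},{"slide":[-0.06,0,0],"turn":0,"gripper":0},{"slide":[-0.08,0,0],"turn":0,"gripper":0},{"slide":[-0.1,0,0],"turn":0,"gripper":0}])

```text
time_s: 19.57
tcp_pos: [0.5246, -0.0164, 0.0456]
eef_rot: [180.0, 0.0, -162.1]
contact_force: [0.1, 1.0, 0.3]
gripper_width: 0.0007
gripper_force: 0.0
```

Run:
```python
from h import *
u=np.array([np.cos(np.radians(18)),np.sin(np.radians(18))]);p=np.array([.6525,.0249])-u*(.016+.072+.0095);print(p)
to([*p,.046],18)
```

```text
[ 0.55977199 -0.00522916]
t 19.57 tcp [ 0.5246 -0.0164  0.0456] yaw -162.06 F [0.1 1.  0.3] w 0.0007 gf 0.0 -> slide [-0.246 -0.001 -0.003] turn -0.001
```

send_rows(moves=[{"slide":[-0.02,0,0],"turn":0,"gripper":0},{"slide":[-0.04,0,0],"turn":0,"gripper":0},{"slide":[-0.06,0,0],"turn":0,"gripper":0},{"slide":[-0.08,0,0],"turn":0,"gripper":0},{"slide":[-0.1,0,0],"turn":0,"gripper":0}])

```text
time_s: 19.98
tcp_pos: [0.5382, -0.0119, 0.0453]
eef_rot: [180.0, -0.1, -162.1]
contact_force: [-3.1, 0.6, 1.8]
gripper_width: 0.0004
gripper_force: 1.8
```

send_rows(moves=[{"slide":[-0.01,0,0],"turn":0,"gripper":0},{"slide":[-0.02,0,0],"turn":0,"gripper":0},{"slide":[-0.03,0,0],"turn":0,"gripper":0},{"slide":[-0.04,0,0],"turn":0,"gripper":0},{"slide":[-0.05,0,0],"turn":0,"gripper":0}])

```text
time_s: 20.4
tcp_pos: [0.5455, -0.0096, 0.0454]
eef_rot: [180.0, -0.0, -162.1]
contact_force: [-4.0, 1.4, -0.6]
gripper_width: 0.0005
gripper_force: 1.7
```

Run:
```python
from h import *
t=cap('top','t8.png');s=cap('scene','s8.png')
m=np.hstack([cv2.resize(t['img'][138:213,222:288],(440,500),interpolation=2),cv2.resize(s['img'][165:245,225:320],(357,300),interpolation=2)[[*range(300)]+[299]*200]])
cv2.imwrite('pics/m8.png',np.clip(m[:,:,::-1]*1.4,0,255).astype(np.uint8))
to([.5598,-.0052,.046],18)
```

```text
t 20.5 tcp [ 0.5459 -0.0095  0.0454] yaw -162.06 F [-3.3  1.2 -1. ] w 0.0007 gf 1.1 -> slide [-0.097 -0.001 -0.004] turn -0.001
```

View pics/m8.png

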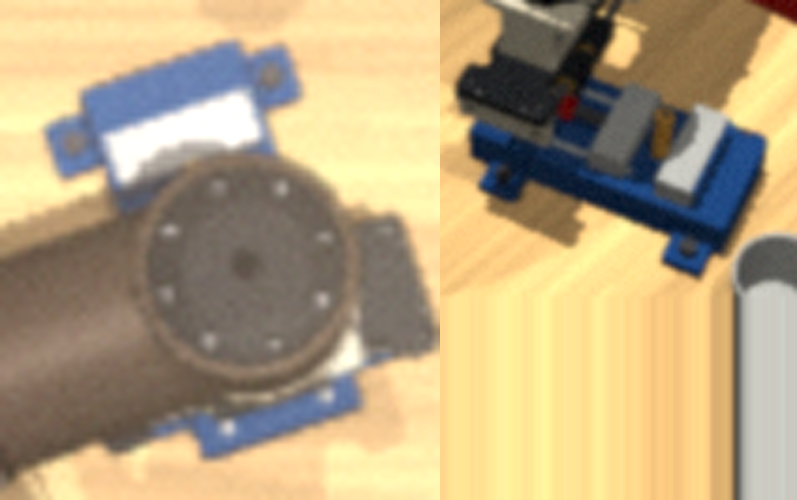

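The jaw is sliding with about 3.5 N, and the pin still stands with a gap to the jaw (scene crop (664,130)). Continuing with smaller steps.

send_rows(moves=[{"slide":[-0.01,0,0],"turn":0,"gripper":0},{"slide":[-0.02,0,0],"turn":0,"gripper":0},{"slide":[-0.03,0,0],"turn":0,"gripper":0},{"slide":[-0.035,0,0],"turn":0,"gripper":0},{"slide":[-0.04,0,0],"turn":0,"gripper":0}])

```text
time_s: 20.92
tcp_pos: [0.5514, -0.0077, 0.0454]
eef_rot: [180.0, -0.0, -162.1]
contact_force: [-4.0, 1.4, -1.3]
gripper_width: 0.0003
gripper_force: 1.6
```

send_rows(moves=[{"slide":[-0.003,0,0],"turn":0,"gripper":0},{"slide":[-0.006,0,0],"turn":0,"gripper":0},{"slide":[-0.009,0,0],"turn":0,"gripper":0},{"slide":[-0.012,0,0],"turn":0,"gripper":0},{"slide":[-0.015,0,0],"turn":0,"gripper":0}])

```text
time_s: 21.33
tcp_pos: [0.5534, -0.0071, 0.0455]
eef_rot: [180.0, -0.0, -162.1]
contact_force: [-3.6, 0.8, -2.2]
gripper_width: 0.0004
gripper_force: 1.6
```

send_rows(moves=[{"slide":[-0.003,0,0],"turn":0,"gripper":0},{"slide":[-0.006,0,0],"turn":0,"gripper":0},{"slide":[-0.009,0,0],"turn":0,"gripper":0},{"slide":[-0.012,0,0],"turn":0,"gripper":0},{"slide":[-0.015,0,0],"turn":0,"gripper":0}])

```text
time_s: 21.75
tcp_pos: [0.5555, -0.0064, 0.0455]
eef_rot: [180.0, -0.0, -162.1]
contact_force: [-4.8, 0.1, -0.1]
gripper_width: 0.0
gripper_force: 2.0
```

send_rows(moves=[{"slide":[-0.002,0,0],"turn":0,"gripper":0},{"slide":[-0.004,0,0],"turn":0,"gripper":0},{"slide":[-0.006,0,0],"turn":0,"gripper":0},{"slide":[-0.008,0,0],"turn":0,"gripper":0},{"slide":[-0.01,0,0],"turn":0,"gripper":0}])

```text
time_s: 22.17
tcp_pos: [0.557, -0.006, 0.0455]
eef_rot: [180.0, -0.0, -162.1]
contact_force: [-4.3, 1.6, -0.7]
gripper_width: 0.0007
gripper_force: 2.0
```

send_rows(moves=[{"slide":[-0.002,0,0],"turn":0,"gripper":0},{"slide":[-0.003,0,0],"turn":0,"gripper":0},{"slide":[-0.005,0,0],"turn":0,"gripper":0},{"slide":[-0.006,0,0],"turn":0,"gripper":0},{"slide":[-0.008,0,0],"turn":0,"gripper":0}])

```text
time_s: 22.58
tcp_pos: [0.5582, -0.0056, 0.0455]
eef_rot: [180.0, -0.0, -162.1]
contact_force: [-4.8, 1.2, -0.1]
gripper_width: 0.0004
gripper_force: 2.0
```

Run:
```python
from h import *
s=cap('scene','s9.png')
cv2.imwrite('pics/m9.png',np.clip(cv2.resize(s['img'][165:225,245:325],(800,600),interpolation=2)[:,:,::-1]*1.4,0,255).astype(np.uint8))
to([.5598,-.0052,.046],18)
```

```text
t 22.63 tcp [ 0.5583 -0.0055  0.0455] yaw -162.06 F [-4.   0.1 -1.9] w 0.0006 gf 1.9 -> slide [-0.011 -0.001 -0.003] turn -0.001
```

View pics/m9.png

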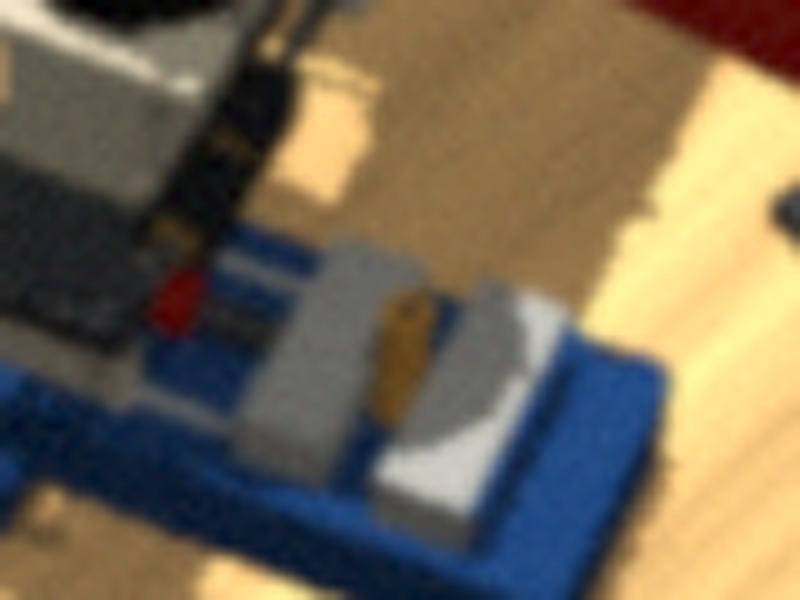

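The jaw face is at or near the pin (pin at (405,355) in this crop), and the pin is still standing. Continuing in small steps until the force rises.

send_rows(moves=[{"slide":[-0.002,0,0],"turn":0,"gripper":0},{"slide":[-0.003,0,0],"turn":0,"gripper":0},{"slide":[-0.005,0,0],"turn":0,"gripper":0},{"slide":[-0.006,0,0],"turn":0,"gripper":0},{"slide":[-0.008,0,0],"turn":0,"gripper":0}])

```text
time_s: 23.05
tcp_pos: [0.5588, -0.0054, 0.0454]
eef_rot: [180.0, -0.1, -162.1]
contact_force: [-6.4, 1.6, 0.6]
gripper_width: 0.0003
gripper_force: 3.1
```

Run:
```python
from h import *
s=cap('scene')
for z in(.04,.09): print((proj(s,[.643,.0215,z])-[245,165])*10)
to([.5598,-.0052,.046],18)
```

```text
[384.8920939  404.80308903]
[397.50652692 304.15494228]
t 23.1 tcp [ 0.5588 -0.0054  0.0454] yaw -162.07 F [-5.5  1.3  0.2] w 0.0001 gf 2.8 -> slide [-0.007 -0.001 -0.004] turn -0.001
```

send_rows(moves=[{"slide":[-0.001,0,0],"turn":0,"gripper":0},{"slide":[-0.002,0,0],"turn":0,"gripper":0},{"slide":[-0.003,0,0],"turn":0,"gripper":0},{"slide":[-0.004,0,0],"turn":0,"gripper":0},{"slide":[-0.005,0,0],"turn":0,"gripper":0}])

```text
time_s: 23.52
tcp_pos: [0.5589, -0.0053, 0.0454]
eef_rot: [180.0, -0.1, -162.1]
contact_force: [-9.8, 1.8, 2.7]
gripper_width: 0.0003
gripper_force: 3.9
```

```bash
python3 -c "
from h import *
to([.5598,-.0052,.046],18)"
```

```text
t 23.52 tcp [ 0.5589 -0.0053  0.0454] yaw -162.08 F [-9.8  1.8  2.7] w 0.0003 gf 3.9 -> slide [-0.006 -0.001 -0.004] turn -0.001
```

Force rises about 5 N per mm, so I'll press about 1.3 mm more and hold.

send_rows(moves=[{"slide":[-0.002,0,0],"turn":0,"gripper":0},{"slide":[-0.004,0,0],"turn":0,"gripper":0},{"slide":[-0.006,0,0],"turn":0,"gripper":0},{"slide":[-0.008,0,0],"turn":0,"gripper":0},{"slide":[-0.009,0,0],"turn":0,"gripper":0}])

```text
time_s: 23.93
tcp_pos: [0.559, -0.0053, 0.0454]
eef_rot: [180.0, -0.2, -162.1]
contact_force: [-12.8, 1.0, 6.7]
gripper_width: 0.0005
gripper_force: 5.7
```

send_rows(moves=[{"slide":[0,0,0],"turn":0,"gripper":0},{"slide":[0,0,0],"turn":0,"gripper":0},{"slide":[0,0,0],"turn":0,"gripper":0},{"slide":[0,0,0],"turn":0,"gripper":0},{"slide":[0,0,0],"turn":0,"gripper":0}])

```text
time_s: 24.35
tcp_pos: [0.559, -0.0053, 0.0454]
eef_rot: [180.0, -0.2, -162.1]
contact_force: [-11.3, 1.1, 5.9]
gripper_width: 0.0004
gripper_force: 5.5
```

send_rows(moves=[{"slide":[-0.002,0,0],"turn":0,"gripper":0},{"slide":[-0.004,0,0],"turn":0,"gripper":0},{"slide":[-0.006,0,0],"turn":0,"gripper":0},{"slide":[-0.008,0,0],"turn":0,"gripper":0},{"slide":[-0.01,0,0],"turn":0,"gripper":0}])

```text
time_s: 24.77
tcp_pos: [0.5591, -0.0053, 0.0453]
eef_rot: [180.0, -0.4, -162.1]
contact_force: [-16.5, -0.1, 10.3]
gripper_width: 0.0004
gripper_force: 7.9
```

send_rows(moves=[{"slide":[0,0,0],"turn":0,"gripper":0},{"slide":[0,0,0],"turn":0,"gripper":0},{"slide":[0,0,0],"turn":0,"gripper":0},{"slide":[0,0,0],"turn":0,"gripper":0},{"slide":[0,0,0],"turn":0,"gripper":0}])

```text
time_s: 25.18
tcp_pos: [0.5591, -0.0053, 0.0453]
eef_rot: [180.0, -0.4, -162.1]
contact_force: [-16.1, -0.2, 10.0]
gripper_width: 0.0004
gripper_force: 7.5
```

send_rows(moves=[{"slide":[0,0,0],"turn":0,"gripper":0},{"slide":[0,0,0],"turn":0,"gripper":0},{"slide":[0,0,0],"turn":0,"gripper":0},{"slide":[0,0,0],"turn":0,"gripper":0},{"slide":[0,0,0],"turn":0,"gripper":0}])

```text
time_s: 25.6
tcp_pos: [0.5591, -0.0053, 0.0453]
eef_rot: [180.0, -0.4, -162.1]
contact_force: [-16.2, -0.3, 11.0]
gripper_width: 0.0003
gripper_force: 7.5
```

Held at about 16 N on the wrist (about 12 N on the pin) for over 0.8 s. Backing off.

send_rows(moves=[{"slide":[0.01,0,0],"turn":0,"gripper":0},{"slide":[0.03,0,0],"turn":0,"gripper":0},{"slide":[0.06,0,0],"turn":0,"gripper":0},{"slide":[0.12,0,0],"turn":0,"gripper":0},{"slide":[0.2,0,0],"turn":0,"gripper":0}])

```text
time_s: 26.02
tcp_pos: [0.5354, -0.0132, 0.046]
eef_rot: [-180.0, 0.2, -162.0]
contact_force: [0.4, -0.4, -0.3]
gripper_width: 0.0007
gripper_force: 0.0
```

send_rows(moves=[{"slide":[0.03,0,-0.1],"turn":0,"gripper":0},{"slide":[0.06,0,-0.3],"turn":0,"gripper":0},{"slide":[0.2,0,-0.5],"turn":0,"gripper":0},{"slide":[0.4,0,-0.7],"turn":0,"gripper":0},{"slide":[0.4,0,-0.9],"turn":0,"gripper":0}])

```text
time_s: 26.43
tcp_pos: [0.4729, -0.0332, 0.1815]
eef_rot: [180.0, -0.0, -162.1]
contact_force: [-0.1, 0.1, -1.1]
gripper_width: 0.0003
gripper_force: 0.0
```

Run:
```python
from h import *
s=cap('scene','s10.png');t=cap('top','t10.png')
m=np.zeros((600,800,3),np.uint8)
m[:300,:400]=cv2.resize(s['img'][165:225,245:325],(400,300),interpolation=2)
m[:300,400:]=cv2.resize(t['img'][140:200,215:295],(400,300),interpolation=2)
m[300:,:400]=cv2.resize(s['img'][80:380,:400],(400,300))
m[300:,400:]=cv2.resize(t['img'][80:305,100:400],(400,300))
cv2.imwrite('pics/m10.png',np.clip(m[:,:,::-1]*1.4,0,255).astype(np.uint8))
to([.5598,-.0052,.046],18)
```

```text
t 26.53 tcp [ 0.4797 -0.0318  0.1864] yaw -162.01 F [-0.  -0.2 -0.3] w 0.0005 gf 0.0 -> slide [-0.552  0.005  0.943] turn -0.0
```

View pics/m10.png

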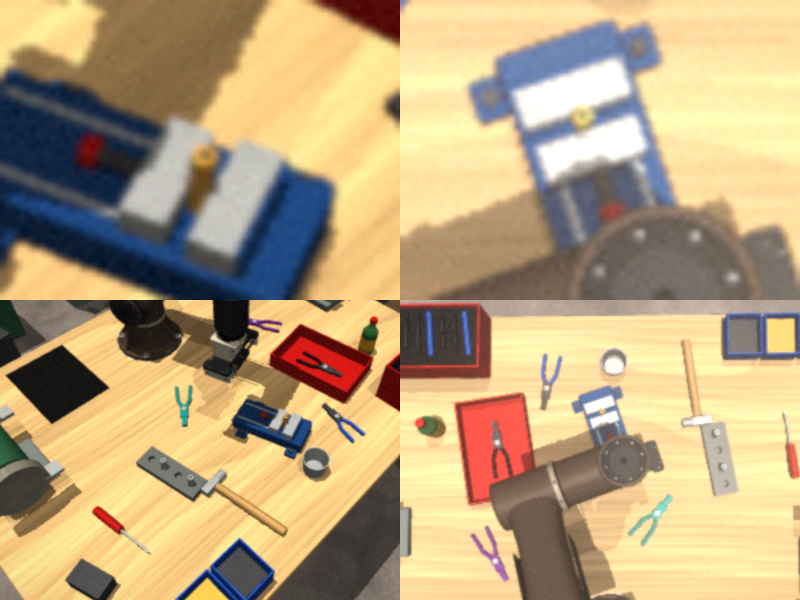

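The pin stands clamped between the jaws (scene crop (203,175), top crop (582,117)). The pliers are in the crate and everything else is where it was.

```bash
python3 -c "
from h import *
print(order.close_job())"
```

```text
the job is handed in; nothing more can be done
None
```

The job is handed in, with no verdict returned: the pliers lie in the crate, the brass pin stands upright in the vice after about 12 N (estimated from the wrist force) held for over 0.8 s, and the last pictures show nothing else moved.

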